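# Crank open the blue coolant valve of the cold bath

### The job

Open the blue coolant valve with the loose yellow-handled crank: seat the crank's fork fully home over the tang hidden in the blue cup first, then turn it clockwise (seen from above) until the blue pointer reaches its end stop at the green pin. Turn the valve only with the crank, not with the fingers, leave the red valve as it is, and leave the crank standing seated in the blue cup.

Things in the scene. Friction and masses are not known exactly. Their poses are not given: they have to be found in the camera images.
- crank: Loose crank, 0.3 kg, upright; origin under its foot, z up, x along its arm. Foot: steel fork, two prongs 40 long (x), 12 thick, 28 tall; slot between them 20 wide, along x, open-ended. Hub dia 50 at z 28-42; arm along +x at z 34-42; round yellow knob dia 20 at x 86, z 42-87. Grip: yellow block on the axis, 30 (x) x 18 (y), z 42-82: pinch it across y at z 66. Fits either way round (mm).
- blue_block: Blue valve: fixed steel block 110 x 110 x 35 mm, brass nipples on two sides; origin under its centre. On it turns a blue cup, 88 mm outside, 80 inside, rim 66 mm above the bench, with a pointer on its outside, 71 mm from the axis to the tip. On the block a black pin marks the pointer's start, a green pin its end stop. The red valve is alike but red; the two change places.
- blue_drive (a point): Centre of the blue cup's inner floor, 41 mm above the bench; turns with the cup: x along the pointer, z up. A steel tang 56 mm long (along x), 8 thick, 20 tall, round-topped, stands here, 5 mm below the rim. Home: fork astride the tang and on the floor, crank origin here, crank x along this x either way; 6 mm play each side; the crank turns about 0.28 rad before it drives the tang.
- blue_rotor (a joint): Angle of the blue cup: 0 at the black pin, grows clockwise seen from above, hard stop at 1.05 rad at the green pin. Starts between 0 and 0.2. Turns against about 0.08 N m of friction and stays where it is left.
- red_pointer (a point): Tip of the red valve's pointer, 71 mm from that valve's axis, 47 mm above the bench; x points outward along the pointer. Not to be moved.
Mind the look-alikes: they are no part of the job. What is shaped like the crank but pink or purple is not meant. Leave any purple or turquoise look-alike of the blue_block alone.

How it is judged:
By the outcome, as a careful person would: the job done as asked, in the order asked, and still so for the second after the job is handed in, with the robot touching nothing.
It also fails if it takes over 40 s, if anything falls off the work surface, if the arm or the gripper's body presses on something with over 40 N, if the wrist force passes 120 N, or if a joint passes its speed limit or range.

### The arm

A 6-joint arm with a two-finger parallel gripper is mounted at the origin on the work surface. World frame = base frame: x ahead of the robot, y to its left, z up, the work surface at z = 0. Lengths are in m, angles in rad, forces in N, time in s.
With the tool pointing down it reaches from about 0.275 to 0.825 m from the base axis. Payload 4.9 kg.
Tool frame: the origin (TCP) lies midway between the tips of the shut fingers; the grasp point (between the pads) lies 19 mm behind it (grip_point_offset is the distance from the TCP to the grasp point, in m); z points along the fingers, y is the line along which they close (so a half turn about z gives the same grasp; the last joint's range is limited). The gripper opens to 85 mm and grips with 20 to 120 N. Pads are 22 mm wide; open, the fingers measure 114 mm over their backs; the gripper's body (76 mm by 85 mm) begins 54 mm behind the grasp point. The pads swing forward as they close: fully open they stand 13 mm farther back than shut.
Start: joints at [0.968, 0.326, -0.193, 1.052, 0, 1.437], TCP at [0.248, 0.491, 0.231] pointing down, gripper open.
Joint ranges: [-2.65, 2.65], [-0.97, 1.79], [-1.3, 1.35], [-1.93, 2.1], [-1.47, 1.37], [-3.14, 3.14]. Speed limits (rad/s): [2.57, 2.57, 3.14, 3.14, 3.14, 3.14].

### API

Orientations are given as a rotation vector (axis times angle).
In Python, from cell import * gives the robot as it stands. Calls block until the motion is done:
- movep(position, orientation): joint-space move of the TCP to a pose.
- move_l(position, velocity=0.15, rot=None, until_force=None): straight line of the TCP; rot=None keeps the orientation; velocity is the mean speed in m/s. With until_force (N) it stops when the force on the tool has changed by that much, and returns True; else False.
- set_joints(angles): joint-space move.
- let_go() and grab(newtons=None): open the fingers fully, or close them until they stop; newtons is the grip in N (None keeps the last).
- sleep(seconds).
- ik(position, orientation): joint angles nearest the present ones, or None.
- get_state(): the state.
- grab_frame(name): name is "scene" or "top" or "wrist"; returns a dict with "img" (420x560x3 uint8, red, green, blue), "fx", "fy", "cx", "cy" (pixels), "cam_to_world" (4x4, takes a point from camera to world coordinates); the wrist camera has in their place "T_tool_cam" (4x4, takes a point from camera to tool coordinates, whose origin is the TCP and whose axes are the flange's). Camera axes: x right, y down, z forward; pixel columns grow to the right and rows downward; lengths in m; the calibration is good to about 2 mm. A picture is of the moment at which its call begins: read the wrist's pose just before it. There is no depth.
A pose or a line that the arm cannot do raises MotionError and nothing moves.
- sign_off(): hands the job in; it is judged then, once.
Trained networks look in the newest picture that a camera, given by its name, has taken for a name from the list of things; names that differ only in an ending like _2 or _b are one class to them, and where a whole thing is asked for, a point or a joint stands for the part that bears it (a point fixed in the world has none). Each returns a list of dicts, best first, with "score" (0 to 1); they miss things now and then, are a little off and sometimes report something else, mostly with a low value. They report only what shows in the picture. A call takes as long as a camera call. They do not tell look-alikes from the thing itself.
- spot_in(camera, name): "centre" ([column, row] in pixels, amid what is visible of it).
- silhouettes(camera, name): "mask" (420x560 bool, what is visible of it) and "centre" ([column, row] in pixels, amid what is visible of it).
- tip_of(camera, name): "centre" ([column, row] in pixels: a listed point, or the origin of a listed thing).
The state is a dict: "clock": time; "q": joint angles; "joint_velocities": joint speeds; "tau": joint torques, N m; "position": TCP position; "eef_rot": TCP orientation; "contact_force": force on the tool from outside, world axes, zero at the start; "wrist_torque": the same for the moment, N m; "finger_gap": opening from 0.0 (shut) to 1.0 (fully open); "grasp_force": force on a finger pad.
Only numpy, scipy, OpenCV 4.12 (cv2) and the standard library are available. Lean on these libraries where they do the work, as an engineer would, in place of code of your own. Each camera call takes 0.05 s, during which the arm holds its last target. There are 200 camera calls.

## Working session

There is one attempt and no reset: what is moved stays moved. The work goes in short steps, each a Python script; the robot and the scene stay as the last script left them, time stands still between calls to the robot, and variables do not carry over. Pictures are saved under pics/ and viewed, at most 10 in all, crops included, and the job is handed in when it is done.

```bash
mkdir -p pics; ls; python3 - <<'E'
from cell import *
import cv2,numpy as np
ims=[]
for c in ["scene","top"]:
    f=grab_frame(c); cv2.imwrite(f"pics/{c}0.png",f["img"][:,:,::-1])
    print(c,f["fx"],f["cx"],f["cy"],np.round(f["cam_to_world"],3).tolist())
    for n in ["crank","blue_block","blue_drive","red_pointer"]:
        print(n,[(np.round(d["centre"]).tolist(),round(d["score"],2)) for d in spot_in(c,n)],[(np.round(d["centre"],1).tolist(),round(d["score"],2)) for d in tip_of(c,n)])
print(get_state())
E
```

```text
pics
scene 475.804057019841 283.8490738450602 207.05325765764567 [[0.588, 0.622, -0.517, 1.023], [0.808, -0.437, 0.395, -0.551], [0.02, -0.65, -0.759, 0.918], [0.0, 0.0, 0.0, 1.0]]
crank [([171.0, 324.0], 0.94), ([196.0, 266.0], 0.74), ([154.0, 216.0], 0.65)] [([182.2, 323.7], 0.92), ([197.3, 281.0], 0.82), ([150.3, 224.2], 0.7)]
blue_block [([391.0, 200.0], 0.73), ([258.0, 194.0], 0.67), ([395.0, 195.0], 0.66), ([346.0, 144.0], 0.57)] [([345.4, 150.0], 0.95), ([257.7, 202.4], 0.8), ([386.7, 205.6], 0.69)]
blue_drive [([345.0, 137.0], 0.8), ([393.0, 192.0], 0.7), ([258.0, 189.0], 0.56)] [([344.3, 136.2], 0.97), ([255.8, 185.5], 0.76), ([391.9, 192.9], 0.61)]
red_pointer [([322.0, 238.0], 0.84)] [([349.0, 249.1], 0.83)]
top 430.07052408030677 279.1008000584084 210.37286689491978 [[-0.005, -0.996, 0.086, 0.38], [-0.999, 0.008, 0.035, -0.125], [-0.035, -0.086, -0.996, 1.027], [0.0, 0.0, 0.0, 1.0]]
crank [([438.0, 175.0], 0.91), ([402.0, 298.0], 0.63), ([389.0, 217.0], 0.57)] [([389.8, 211.3], 0.91), ([423.8, 181.9], 0.67), ([402.6, 297.3], 0.64)]
blue_block [([181.0, 174.0], 0.94), ([15
[... 250 characters left out ...]
4.8], 0.85)]
{'clock': 0.9, 'q': array([ 9.67795708e-01,  3.26193918e-01, -1.92587500e-01,  1.05200204e+00,
        8.64810061e-06,  1.43657940e+00]), 'joint_velocities': array([ 0.00189727, -0.00146693,  0.00106526,  0.00234514, -0.00060322,
       -0.00195415]), 'tau': array([-1.53726123e-03, -4.43316650e+01,  2.62759191e+01,  9.84828439e-04,
       -2.04109301e-04, -9.93640157e-06]), 'position': array([0.24850015, 0.49068705, 0.23128891]), 'eef_rot': array([-7.29638823e-01, -3.05568487e+00, -2.37508741e-05]), 'contact_force': array([-0.28726439, -0.37012753,  0.56592964]), 'wrist_torque': array([-0.05704635,  0.02231918,  0.01737732]), 'grasp_force': 0.0, 'finger_gap': 1.0022355150146922}
```

View pics/scene0.png

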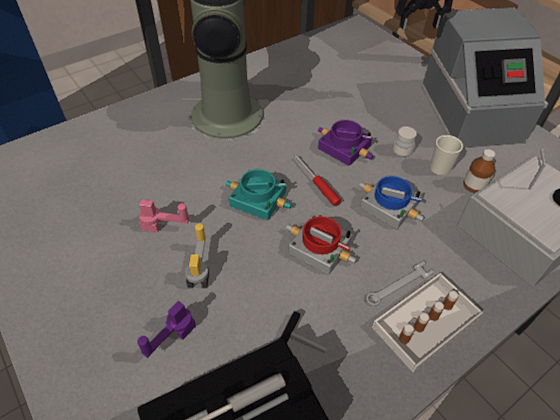

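View pics/top0.png

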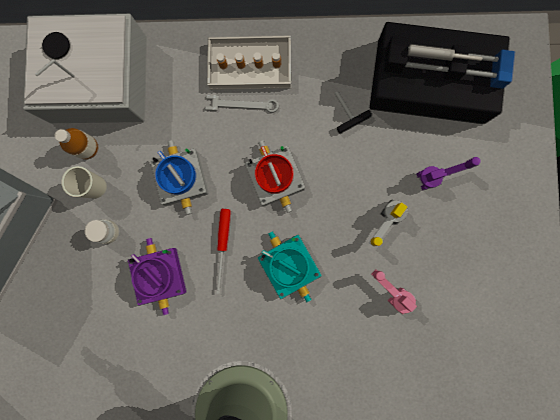

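The scene shows three crank shapes: yellow-handled at top (389,211) / scene (197,270), purple at top (438,175), pink at top (402,298). There are four valves: blue at top (176,176) / scene (391,195), red (273,174), purple (157,277) and turquoise (290,265). I choose the yellow crank and the blue valve, and check both in a close crop.

```bash
cat > h.py <<'E'
from cell import *
import cv2,numpy as np
from scipy.spatial.transform import Rotation as R
def ray(f,px,z,T=None):
    T=f["cam_to_world"] if T is None else T
    d=T[:3,:3]@np.array([(px[0]-f["cx"])/f["fx"],(px[1]-f["cy"])/f["fy"],1.])
    return T[:3,3]+d*(z-T[2,3])/d[2]
def wrist():
    s=get_state(); f=grab_frame("wrist")
    T=np.eye(4);T[:3,:3]=R.from_rotvec(s["eef_rot"]).as_matrix();T[:3,3]=s["position"]
    return f,T@f["T_tool_cam"]
def proj(f,p,T=None):
    T=f["cam_to_world"] if T is None else T
    c=T[:3,:3].T@(np.asarray(p)-T[:3,3]); return np.array([f["fx"]*c[0]/c[2]+f["cx"],f["fy"]*c[1]/c[2]+f["cy"]])
def blobs(img,lo,hi,amin=15):
    m=cv2.inRange(cv2.cvtColor(img,cv2.COLOR_RGB2HSV),lo,hi)
    n,l,st,c=cv2.connectedComponentsWithStats(m)
    return m,[(c[i].round(1).tolist(),int(st[i,4])) for i in range(1,n) if st[i,4]>=amin]
def down(yaw): # tool down, tool y axis at angle yaw from world y (tool x = (cos,sin))
    return (R.from_euler('z',yaw)*R.from_rotvec([0,np.pi,0])).as_rotvec()
E
python3 - <<'E'
from h import *
f=grab_frame("top");g=grab_frame("scene")
c=lambda f,x,y,n,k:cv2.resize(f["img"][y-n:y+n,x-n:x+n],None,fx=k,fy=k,interpolation=cv2.INTER_CUBIC)
top=np.hstack([c(f,178,177,35,4),c(f,390,223,35,4)])
bot=np.hstack([c(g,391,198,35,4),c(g,195,260,35,4)])
cv2.imwrite("pics/crop1.png",np.vstack([top,bot])[:,:,::-1])
for n,fr in (("top",f),("scene",g)): print(n,blobs(fr["img"],(20,120,90),(32,255,255))[1])
for z in (.066,.041): print(ray(f,(176,176),z),ray(g,(391.9,192.9),z))
print(ray(f,(398,210),.08),ray(f,(377.5,241),.087))
E
```

```text
top [([172.4, 149.8], 63), ([266.9, 149.1], 17), ([285.1, 200.8], 66), ([185.7, 202.5], 70), ([399.1, 209.2], 136), ([275.3, 241.4], 67), ([376.6, 240.7], 79), ([150.6, 248.7], 70), ([303.4, 291.1], 68), ([163.2, 303.4], 74)]
scene [([199.7, 231.8], 131), ([194.5, 264.3], 196)]
[0.54385658 0.1428629  0.066     ] [0.55755612 0.13418328 0.066     ]
[0.54811498 0.14983831 0.041     ] [0.54389741 0.1542873  0.041     ]
[ 0.46063416 -0.35294161  0.08      ] [ 0.39307309 -0.30534075  0.087     ]
```

View pics/crop1.png

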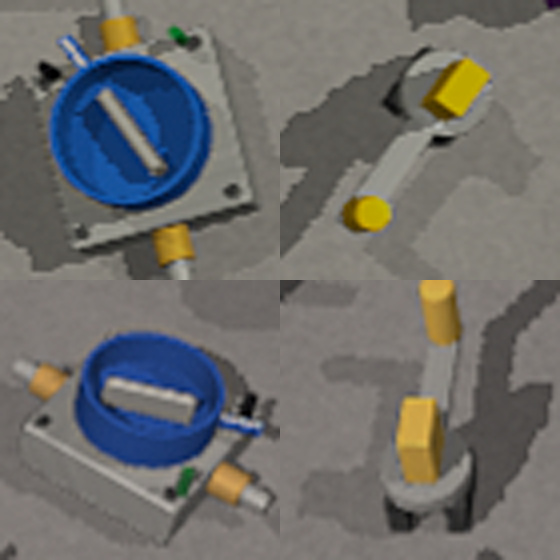

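The crop confirms the choice. Blue cup: centre near top px (176,176), pointer tip (160,152), black pin (155,160), green pin (188,151), tang along the pointer at about 36°. Yellow crank: grip at (399,209), knob at (377,241), 83 mm apart against 86 expected. Next I use the wrist camera above each for precision, blue valve first.

```bash
python3 - <<'E'
from h import *
print(np.round(get_state()["clock"],1))
for name,p,yaw in (("v",(.547,.146,.32),.63),("c",(.46,-.352,.30),-.61)):
    movep(p,down(yaw)); sleep(.2)
    f,T=wrist(); np.savez(f"{name}.npz",T=T,img=f["img"],k=[f["fx"],f["fy"],f["cx"],f["cy"]])
    cv2.imwrite(f"pics/w{name}.png",f["img"][:,:,::-1])
    print(name,get_state()["q"].round(2),get_state()["clock"],T.round(3).tolist())
    for n in (["blue_drive","blue_block"] if name=="v" else ["crank"]):
        for d in tip_of("wrist",n): print(n,np.round(d["centre"],1),round(d["score"],2),ray(f,d["centre"],{"blue_drive":.041}.get(n,0.),T).round(4))
    if name=="c":
        for b in blobs(f["img"],(20,120,90),(32,255,255),60)[1]: print(b,ray(f,b[0],.075,T).round(4))
E
python3 -c "
import cv2,numpy as np
cv2.imwrite('pics/both.png',cv2.resize(np.hstack([cv2.imread('pics/w%s.png'%c) for c in 'vc']),(800,300),interpolation=cv2.INTER_AREA))"
```

```text
1.0
v [ 0.13  0.32  0.02  1.27  0.   -0.5 ] 2.95 [[-0.59, 0.77, 0.241, 0.485], [0.807, 0.564, 0.175, 0.102], [-0.001, 0.298, -0.955, 0.462], [0.0, 0.0, 0.0, 1.0]]
blue_drive [282.1 167. ] 0.96 [0.5478 0.1472 0.041 ]
blue_drive [441.3  27. ] 0.59 [0.3156 0.1975 0.041 ]
blue_block [279.8 163.9] 0.9 [0.5522 0.1465 0.    ]
blue_block [427.3  27.9] 0.71 [0.3099 0.1936 0.    ]
c [-0.78  0.35  0.01  1.24  0.   -0.17] 5.1333 [[0.571, 0.783, 0.245, 0.398], [0.821, -0.545, -0.171, -0.307], [0.0, 0.299, -0.954, 0.442], [0.0, 0.0, 0.0, 1.0]]
crank [277.1 165.6] 0.75 [ 0.4594 -0.3584  0.    ]
crank [172.   31.1] 0.7 [ 0.2583 -0.3681  0.    ]
crank [263.5 242.5] 0.59 [ 0.5381 -0.4371  0.    ]
([279.4, 97.7], 296) [ 0.3926 -0.3072  0.075 ]
([277.1, 177.7], 509) [ 0.46   -0.3575  0.075 ]
```

View pics/both.png

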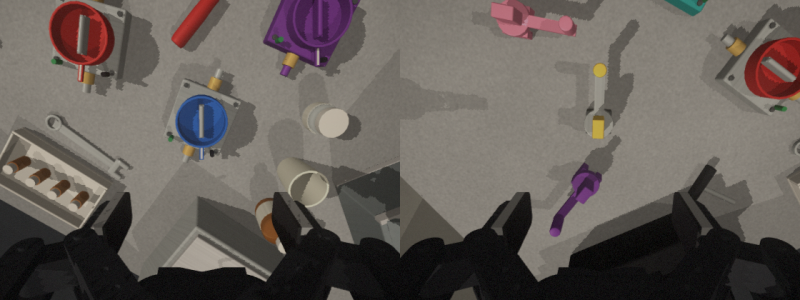

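The wrist views show the blue valve at full-size px (281,167), pointer toward the hand, tang parallel to it. The yellow crank is at (277,175) with its arm up the image, and purple and pink stand well apart. I refine by fitting the known shapes to the masks in all views.

```bash
cat >> h.py <<'E'
from scipy.optimize import minimize
def box(x0,x1,y0,y1,z0,z1): return np.array([[x,y,z] for x in (x0,x1) for y in (y0,y1) for z in (z0,z1)])
def cyl(cx,r,z0,z1): return np.array([[cx+r*np.cos(t),r*np.sin(t),z] for t in np.linspace(0,6.28,24) for z in (z0,z1)])
def fit(views,parts,x0,z=0.):
    """views: (mask, frame, T); parts: convex point sets in the body frame; x0: x,y,angle"""
    ms=[cv2.GaussianBlur((m>0).astype(np.float32),(0,0),1) for m,_,_ in views]
    def pts(p,P,v):
        c,s=np.cos(p[2]),np.sin(p[2])
        return np.array([proj(v[1],[p[0]+c*a-s*b,p[1]+s*a+c*b,z+h],v[2]) for a,b,h in P])
    def cost(p):
        e=0
        for v,m in zip(views,ms):
            r=np.zeros(m.shape,np.uint8)
            for P in parts: cv2.fillConvexPoly(r,cv2.convexHull((pts(p,P,v)*16).astype(np.int32)),255,cv2.LINE_AA,4)
            r=cv2.GaussianBlur(r.astype(np.float32)/255,(0,0),1); e+=((r-m)**2).sum()/m.sum()
        return e
    s=np.array([x0+d for d in np.vstack([np.zeros(3),np.diag([.006,.006,.12])])])
    o=minimize(cost,x0,method="Nelder-Mead",options=dict(initial_simplex=s,xatol=1e-4,fatol=1e-5))
    return o.x,o.fun/len(views)
def near(m,c,r): k=np.zeros_like(m); cv2.circle(k,tuple(int(v) for v in c),int(r),255,-1); return m&k
def load(n):
    d=np.load(n+".npz"); return dict(img=d["img"],**dict(zip(("fx","fy","cx","cy"),d["k"]))),d["T"]
Y=((20,120,90),(32,255,255)); GRIP=[box(-.015,.015,-.009,.009,.042,.082),cyl(.086,.01,.042,.087)]
TANG=[box(-.028,.028,-.004,.004,0,.018),box(-.028,.028,-.0015,.0015,0,.02)]
E
python3 - <<'E'
from h import *
top=grab_frame("top");sc=grab_frame("scene")
w,T=load("c"); yl=lambda f:blobs(f["img"],*Y)[0]
V=[(near(yl(w),(278,137),70),w,T),(near(yl(top),(388,225),30),top,top["cam_to_world"]),(near(yl(sc),(197,248),40),sc,sc["cam_to_world"])]
x0=np.array([.459,-.355,2.53])
for v in ([V[0]],[V[1]],V): print("crank",fit(v,GRIP,x0))
w,T=load("v")
gr=lambda f:blobs(f["img"],(0,0,70),(180,90,255))[0]
V=[(near(gr(w),(282,168),22),w,T),(near(gr(top),(176,175),13),top,top["cam_to_world"]),(near(gr(sc),(392,192),17),sc,sc["cam_to_world"])]
print([int((v[0]>0).sum()) for v in V])
for v in ([V[0]],[V[1]],V): print("tang",fit(v,TANG,np.array([.548,.148,.63]),.041))
for d in tip_of("top","red_pointer"): print(d["centre"],d["score"])
E
```

```text
crank (array([ 0.46162476, -0.35855339,  2.49899438]), np.float64(0.06956042349338531))
crank (array([ 0.4629252 , -0.35859634,  2.50182135]), np.float64(0.17772145569324493))
crank (array([ 0.46193476, -0.35797971,  2.50102701]), np.float64(0.14174378911654154))
[322, 108, 187]
tang (array([0.54844286, 0.14742661, 0.65064748]), np.float64(0.09257438778877258))
tang (array([0.54864744, 0.1481534 , 0.64540631]), np.float64(0.08512235432863235))
tang (array([0.54905544, 0.14802046, 0.64069157]), np.float64(0.0784923533598582))
[260.5, 144.2] 0.78
```

```bash
python3 - <<'E'
from h import *
r=down(2.501-np.pi); x,y=.4620,-.3582
movep((x,y,.16),r); print(move_l((x,y,.047),.12,until_force=8))
s=get_state(); print(s["position"].round(4),s["contact_force"].round(1))
grab(70); s=get_state(); print(s["finger_gap"],s["grasp_force"],s["contact_force"].round(1),s["clock"])
move_l((x,y,.20),.15); s=get_state(); print(s["finger_gap"],s["grasp_force"],s["contact_force"].round(1),s["wrist_torque"].round(2),s["clock"])
movep((.549,.148,.20),down(.645)); sleep(.2); s=get_state();print(s["q"].round(2),s["position"].round(4),s["clock"])
f,T=wrist(); g=grab_frame("scene"); cv2.imwrite("pics/hold.png",cv2.resize(np.hstack([f["img"],g["img"]]),(800,300),interpolation=cv2.INTER_AREA)[:,:,::-1])
np.savez("h.npz",T=T,img=f["img"],k=[f["fx"],f["fy"],f["cx"],f["cy"]])
E
```

```text
False
[ 0.4626 -0.3588  0.0479] [ 0.2 -0.7  0. ]
0.2030744525727279 68.67289781570435 [-0.3  0.3  1.5] 7.6667
0.20120241470342423 68.2511830329895 [-0.1 -0.1 -2.2] [-0.02 -0.01 -0.01] 8.8333
[ 0.13  0.38 -0.19  1.   -0.   -0.51] [0.5493 0.1471 0.2   ] 10.8917
```

View pics/hold.png

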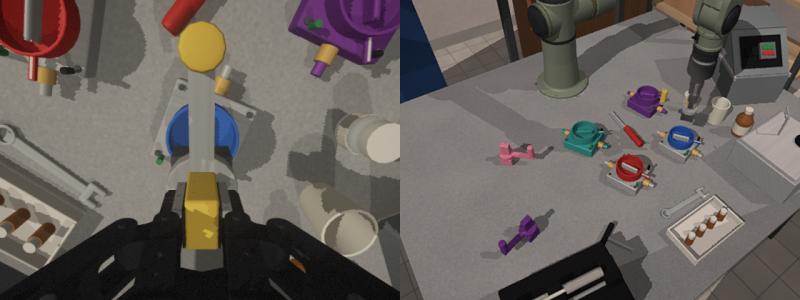

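The crank is held upright over the blue cup, its arm toward the robot (knob at wrist-view (202,47) of the half-size picture). I check its offset in the hand, then lower with a force stop.

```bash
python3 - <<'E'
from h import *
f,T=load("h"); m=blobs(f["img"],*Y)[0]; m=near(m,(283,66),45); z=.2-.0479
p,e=fit([(m,f,T)],[cyl(.086,.01,.042,.087)],np.array([.549,.147,.645+np.pi]),z)
k=p[:2]+.086*np.array([np.cos(p[2]),np.sin(p[2])]); d=np.array([np.cos(.645),np.sin(.645)])
rel=k-get_state()["position"][:2]; print(e,"along",-rel@d,"across",rel@np.array([-d[1],d[0]]))
off=rel+.086*d; off=off@d*d if np.linalg.norm(off)<.008 else 0*off
x,y=np.array([.549,.148])-off; print(off)
r=down(.645)
move_l((x,y,.125),.15,rot=r); sleep(.1); print(get_state()["position"].round(4))
print(move_l((x,y,.086),.04,until_force=10)); s=get_state(); print(s["position"].round(4),s["contact_force"].round(1),s["wrist_torque"].round(2),s["finger_gap"],s["clock"])
E
```

```text
0.07761555165052414 along 0.08571849952085456 across 3.6840026247145014e-05
[0.00022495 0.00016924]
[0.5499 0.148  0.1263]
True
[0.5484 0.1477 0.0881] [-1.7 -1.3  6. ] [0.   0.34 0.04] 0.19838386766954663 12.6083
```

The force stop came at TCP z 0.088, against 0.089 expected for home (0.108 would mean resting on the tang), so the fork is seated. Now I turn clockwise in steps until the torque rises at the stop.

```bash
python3 - <<'E'
from h import *
x,y,z=.549,.148,.0885; a=.645
while a>.645-1.5:
    a-=.12; movep((x,y,z),down(a)); s=get_state()
    print(round(a,3),s["position"].round(4),s["contact_force"].round(1),s["wrist_torque"].round(3),round(s["clock"],2))
    if abs(s["wrist_torque"][2])>.5 or s["clock"]>26: break
f,T=wrist(); g=grab_frame("top"); cv2.imwrite("pics/turn.png",np.hstack([cv2.resize(f["img"],(400,300)),cv2.resize(g["img"][127:227,112:245],(400,300),interpolation=cv2.INTER_CUBIC)])[:,:,::-1])
E
```

```text
0.525 [0.5491 0.148  0.0884] [ 0.2 -0.  -2.3] [-0.035 -0.043 -0.015] 12.86
0.405 [0.5488 0.148  0.0882] [ 0.7  0.  -2.7] [ 0.047 -0.004  0.027] 13.11
0.285 [0.5488 0.148  0.0883] [-0.1 -0.3 -2.7] [0.013 0.034 0.019] 13.36
0.165 [0.5489 0.148  0.0884] [-1.   0.1 -2.4] [ 0.032 -0.034  0.002] 13.61
0.045 [0.5489 0.148  0.0885] [ 0.3  0.  -2.2] [-0.035 -0.036 -0.008] 13.86
-0.075 [0.549  0.148  0.0885] [ 1.3 -0.7 -2.6] [-0.149 -0.063 -0.019] 14.11
-0.195 [0.549  0.148  0.0885] [-0.7 -0.5 -2.4] [-0.156 -0.057  0.049] 14.36
-0.315 [0.549  0.148  0.0885] [-0.1 -0.6 -3.4] [-0.221 -0.074  0.005] 14.61
-0.435 [0.549  0.1479 0.0885] [ 0.7 -0.7 -3.1] [-0.285 -0.156  0.012] 14.86
-0.555 [0.5491 0.1478 0.0885] [ 0.3 -2.  -2.6] [-0.5   -0.136  0.053] 15.11
-0.675 [0.5493 0.1474 0.0886] [ 1.8 -4.9 -2.1] [-1.191 -0.259  2.096] 15.36
```

View pics/turn.png

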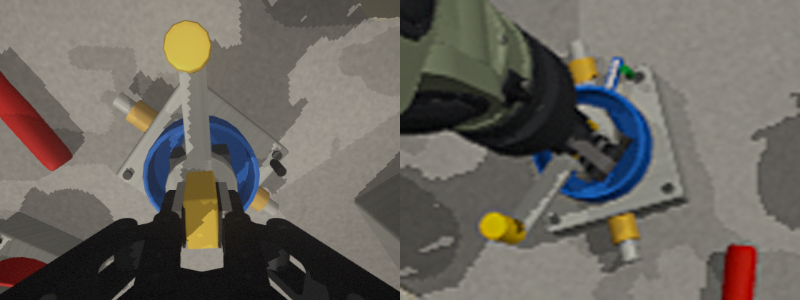

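The torque jumped to 2.1 N m, and the blue pointer stands against the green pin in the top view (crop px (615,72)). I relieve the twist, set the crank down, release, retreat and verify.

```bash
python3 - <<'E'
from h import *
movep((.549,.148,.0885),down(-.645)); print(get_state()["wrist_torque"].round(2))
move_l((.549,.148,.086),.03,until_force=6); s=get_state(); print(s["position"].round(4),s["contact_force"].round(1),s["wrist_torque"].round(2))
let_go(); sleep(.2); move_l((.549,.148,.25),.15); movep((.40,.148,.32),down(-.645)); movep((.30,-.2,.35),down(-.645)); sleep(.3)
g=grab_frame("scene");t=grab_frame("top")
yl=lambda f:blobs(f["img"],*Y)[0]
print(get_state()["clock"],[(d["centre"],d["score"]) for d in tip_of("top","red_pointer")],[(np.round(d["centre"]),round(d["score"],2)) for d in tip_of("top","crank")])
for f,b in ((t,"top"),(g,"scene")):
    c=[proj(f,p) for p in ((.549,.148,.105),(.48,.2,.105))]
    m=near(yl(f),(c[0]+c[1])/2,{"top":36,"scene":45}[b]); m=m&np.uint8(255)
    print(b,np.round(c),blobs(f["img"],*Y,amin=30)[1],)
cv2.imwrite("pics/end.png",np.hstack([cv2.resize(t["img"][127:227,112:245],(400,300),interpolation=cv2.INTER_CUBIC),cv2.resize(g["img"][130:230,325:458],(400,300),interpolation=cv2.INTER_CUBIC)])[:,:,::-1])
E
```

```text
[-1.19 -0.37  1.53]
[0.5496 0.1473 0.0881] [-1.8 -6.9 12.4] [-1.42  0.84  1.44]
20.525 [([261.9, 144.8], 0.55)] [(array([176., 175.]), 0.83)]
top [[169. 171.]
 [145. 202.]] [([172.3, 149.7], 61), ([168.8, 170.3], 184), ([284.9, 200.8], 72), ([147.1, 203.6], 117), ([185.9, 202.4], 71), ([275.3, 241.3], 68), ([150.6, 248.7], 71), ([303.3, 291.0], 70), ([163.2, 303.4], 77)]
scene [[397. 177.]
 [392. 153.]] [([389.5, 152.1], 120), ([397.3, 177.4], 185)]
```

View pics/end.png

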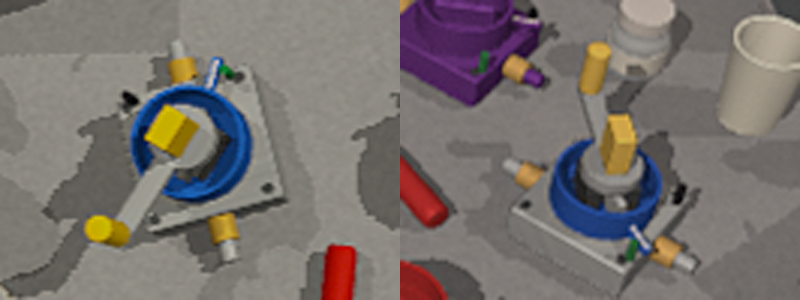

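The crank stands upright and seated: its grip is at top px (169,170) and scene px (397,177), as predicted for home. The pointer is against the green pin in both views, and the red pointer is unmoved.

```bash
python3 -c "
from cell import *
print(sign_off())"
```

```text
the job is handed in; nothing more can be done
None
```

The job is handed in: the blue valve is open, its pointer on the stop at the green pin, the crank is standing seated in the blue cup, and the red valve is where it was, at about 20.5 s on the robot clock.

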